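# Take the basket nut off the juice extractor

## Task

The juice extractor is unplugged and open so that its sieve basket can be washed: first prove it dead by twisting the red pulse knob clockwise to its stop, holding it there a moment and letting it spring back. Then unscrew the blue nut that clamps the basket; nobody knows whether its thread is right- or left-handed, so ease it one way and, if it stands fast, unscrew it the other way. Lift the nut off its spindle and finish while holding it still in the gripper, at least 3 cm clear above the level of the bowl rim, leaving the lid and the fruit pack where they are.

Things in the scene. Friction and masses are not known exactly. Their poses are not given: they have to be found in the camera images.
- juicer: Countertop juice extractor, fixed. Grey motor base 260 (x) by 390 (y) by 125 mm high; origin on the counter below the machine, z up, x away from the robot, y along the base. At its +y end a round steel bowl stands on it, outer radius 116 mm, axis at x 0, y +60 mm, rim 205 mm above the counter; at its -y end a steel console, top 202 mm above the counter, with the pulse knob.
- basket_hub (a point): Centre of the nut's seat: top of the hub (radius 27 mm) on the bowl's axis, 154 mm above the counter. Round it lies the sieve basket: floor 4 mm below this point, inner radius 65 mm; rim 40 mm above it, inner radius 90 mm. The spindle reaches 41 mm above this point, inside the nut: coarse two-start thread, lead 22 mm a turn. A right-hand thread comes off anticlockwise seen from above, a left-hand one clockwise.
- pulse_knob (a joint): Angle of the red pulse knob, rad. 0 = at rest, grows clockwise seen from above, stop at 0.90. A spring drives it back to 0 (0.04 N m at rest, 0.22 N m at the stop).
- pulse_grip (a point): Gripping point of the red pulse knob, on its upright turning axis, 14 mm below its top and 30 mm above the console. The grip is an upright bar 14 mm thick, 42 mm long and 32 mm high, on a disc of 44 mm diameter; the bar lies along this point's x axis and the point turns with the knob.
- nut_center (a point): Centre (half-way up) of the blue basket nut, a closed round hand nut of 54 mm diameter, 48 mm high, about 350 g; z up, white mark on top along x. It starts fully home. Turned the wrong way it stops dead within 0.15 rad; the right way it climbs 3.5 mm per rad after some 0.3 rad of play and can be lifted off after about 2.7 rad. It stays where it is left on the thread.
- lid_center (a point): Clear round lid of the extractor with its feed tube and the black pusher standing in it, lying loose on the counter: 230 mm diameter, 155 mm high over the pusher; point on its axis 30 mm above the counter.
- pack_center (a point): Clear pack of cut red fruit, 120 by 170 by 63 mm high, loose on the counter; point at its centre, half-way up.
Things that resemble listed ones, but are neither listed nor needed, are in the scene too. Leave any brown look-alike of the part that bears nut_center alone.

How it is judged:
By the outcome, as a careful person would: the job done as asked, in the order asked, and still so for the second after the job is handed in, while the arm keeps its last pose, push and grip.
It also fails if it takes over 72 s, if anything falls off the work surface, if the arm or the gripper's body presses on something with over 40 N, if the wrist force passes 120 N, or if a joint passes its speed limit or range.

## Robot

A 6-joint arm with a two-finger parallel gripper is mounted at the origin on the work surface. World frame = base frame: x ahead of the robot, y to its left, z up, the work surface at z = 0. Lengths are in mm, angles in rad, forces in N, time in s.
With the tool pointing down it reaches from about 275 to 1000 mm from the base axis. Payload 8.4 kg.
Tool frame: the origin (TCP) lies at the very end of the fingers, on their centre line; the grasp point (between the pads) lies 19 mm behind it; z points along the fingers, y is the line along which they close (so a half turn about z gives the same grasp; the last joint's range is limited). The gripper opens to 85 mm and grips with 20 to 120 N. Pads are 22 mm wide; open, the fingers measure 114 mm over their backs; the gripper's body (76 mm by 85 mm) begins 54 mm behind the grasp point. The pads swing forward as they close: fully open they stand 13 mm farther back than shut.
Start: joints at [-1.268, 0.353, 1.633, -0, 1.155, -0.002], TCP at [187.562, -596.195, 231.281] pointing down, gripper open.
Joint ranges: [-2.63, 2.63], [-0.92, 2.1], [0.06, 2.66], [-1.3, 4.44], [0, 2.69], [-3.02, 3.02]. Speed limits (rad/s): [2.22, 2.22, 2.79, 3.14, 3.14, 3.14].

## Interface

Orientations are given as [roll, pitch, yaw] about the fixed x, y, z axes, in that order (R = Rz(yaw) Ry(pitch) Rx(roll)).
In Python, from rig import r, vision gives the robot as it stands. The module is installed in compiled form; this text tells all that it offers.
- The arm moves only by the tool play_rows, never from a script. Its argument "steps" is a list of rows, each an object with "delta_pos": the shift along the tool's x, y, z in cm, a list of three; "yaw": the turn about the tool's z in rad; "jaw": the opening in per cent of the stroke, from 0 (shut) to 100 (fully open). A call has exactly 8 rows; each row is the pose to reach, as a shift and turn from the pose commanded when the call began, along the tool's axes at that moment; what a row does not reach only later rows make up. A row lasts 1/10 s, in which the tool goes at most 50 mm and 8.59 degrees, less where a joint would pass 70% of its speed; a pose out of reach is approached as far as the arm can. A call with a gripper value outside its range is refused whole. The fingers move at their own pace and stop on an object; "grip_force" is the grip in N (left out, the last holds). Time passes only in rows, so rows that repeat a pose let the fingers close, or fill a call up. It gives the time, the measured TCP pose, the force, the opening and the grip force at its end, in the units of the state.
- r.sense(): the state, without advancing time (a new reading comes with each control period).
- vision.grab_frame(name): name is "scene" or "top" or "wrist"; returns (picture, depth): 400x640x3 uint8, red, green, blue; 400x640 float32, mm along the optical axis (not along the pixel's ray), 0 where there is no reading.
- vision.calibration(name): a dict with "mtx" (3x3 intrinsics, pixels), "extrinsics" (4x4, takes a point from camera to world coordinates). Camera axes: x right, y down, z forward; pixel columns grow to the right and rows downward; lengths in mm; the calibration is good to about 2 mm. A picture is of the moment at which its call begins: read the wrist's pose just before it. calibration takes no time and is no camera call; for the wrist camera it gives the pose at the moment of the call.
- r.sign_off(): hands the job in; it is judged then, once.
Trained networks look in the newest picture that a camera, given by its name, has taken for a name from the list of things; names that differ only in an ending like _2 or _b are one class to them, and where a whole thing is asked for, a point or a joint stands for the part that bears it (a point fixed in the world has none). Each returns a list of dicts, best first, with "conf" (0 to 1); they miss things now and then, are a little off and sometimes report something else, mostly with a low value. They report only what shows in the picture. A call takes as long as a camera call. They do not tell look-alikes from the thing itself.
- vision.cut_out(camera, thing): "region" (400x640 bool, what is visible of it) and "uv" ([column, row] in pixels, amid what is visible of it).
- vision.landmark_of(camera, thing): "uv" ([column, row] in pixels: a listed point, or the origin of a listed thing).
The state is a dict: "clock": time; "qpos": joint angles; "qvel": joint speeds; "joint_efforts": joint torques, N m; "eef_pos": TCP position; "tcp_rot": TCP orientation; "contact_force": force on the tool from outside, world axes, zero at the start; "wrist_torque": the same for the moment, N m; "opening": opening from 0.0 (shut) to 1.0 (fully open); "grasp_force": force on a finger pad.
Only numpy, scipy, OpenCV 4.12 (cv2) and the standard library are available. Lean on these libraries where they do the work, as an engineer would, in place of code of your own. Each camera call takes 0.05 s, during which the arm holds its last target. There are 200 camera calls.

## Working session

There is one attempt and no reset: what is moved stays moved. The work goes in short steps, Python scripts to look and compute and a tool call to move; the robot and the scene stay as the last step left them, time stands still between calls to the robot, and variables do not carry over. Pictures are saved under pics/ and viewed, at most 10 in all, crops included, and the job is handed in when it is done.

Besides the shell and the picture viewer there is one more tool, called after "Request:" as name(argument=value, ...) on one line, values as JSON. play_rows: Moves the arm, as the interface text tells. Its arguments: {"type":"object","properties":{"steps":{"type":"array"},"grip_force":{"type":"number"}},"required":["steps"]}

```bash
mkdir -p pics
cat > h.py <<'E'
import numpy as np, cv2
from rig import r, vision
def px2w(cam,uv,depth,cal=None):
    c=cal or vision.calibration(cam); u,v=int(round(uv[0])),int(round(uv[1]))
    p=depth[max(v-2,0):v+3,max(u-2,0):u+3]; p=p[p>0]
    d=float(np.median(p)) if p.size else 0
    return ray(c,uv,d)
def ray(c,uv,d):
    return (c["extrinsics"]@np.append(np.linalg.inv(c["mtx"])@[uv[0],uv[1],1]*d,1))[:3]
def atz(c,uv,z):
    o=c["extrinsics"][:3,3]; q=ray(c,uv,1000.); return o+(q-o)*(z-o[2])/(q[2]-o[2])
E
python3 - <<'E'
from h import *
for cam in("scene","top"):
    im,d=vision.grab_frame(cam); cv2.imwrite(f"pics/{cam}0.png",im[:,:,::-1]); c=vision.calibration(cam)
    np.savez(f"{cam}0.npz",im=im,d=d)
    print(cam,c["extrinsics"].round(2).tolist())
    for t in("juicer","basket_hub","pulse_grip","nut_center","lid_center","pack_center"):
        for o in vision.landmark_of(cam,t)[:3]:
            print(t,round(o["conf"],2),np.round(o["uv"]),px2w(cam,o["uv"],d,c).round())
s=r.sense();print(s["clock"],s["eef_pos"],s["tcp_rot"],s["opening"])
E
```

```text
scene [[0.76, 0.44, -0.48, 1042.9], [0.65, -0.52, 0.56, -552.84], [-0.0, -0.73, -0.68, 902.36], [0.0, 0.0, 0.0, 1.0]]
basket_hub 0.77 [352. 213.] [621.  32. 177.]
pulse_grip 0.7 [298. 239.] [ 626. -150.  246.]
nut_center 0.78 [276. 222.] [413. -22.  49.]
nut_center 0.73 [299. 202.] [403.  78.  44.]
nut_center 0.64 [352. 200.] [613.  44. 204.]
lid_center 0.65 [376. 177.] [598. 160. 189.]
pack_center 0.71 [251. 355.] [ 647. -324.   63.]
top [[-0.02, -1.0, 0.08, 442.5], [-1.0, 0.02, -0.01, 39.12], [0.01, -0.08, -1.0, 1352.45], [0.0, 0.0, 0.0, 1.0]]
juicer 0.72 [327. 182.] [602.   4. 150.]
basket_hub 0.62 [307. 177.] [608.  54. 203.]
pulse_grip 0.62 [390. 170.] [ 617. -146.  245.]
nut_center 0.63 [333. 258.] [404. -12.  48.]
nut_center 0.59 [293. 266.] [385.  98.  49.]
nut_center 0.56 [306. 178.] [608.  58. 203.]
lid_center 0.77 [214. 226.] [492. 295. 155.]
pack_center 0.65 [439. 174.] [ 633. -311.   63.]
0.7 [ 187.60202749 -596.20364437  231.31474654] [ 3.14152822e+00 -4.51355369e-05  3.04817590e-01] 1.001228235333791
```

View pics/scene0.png

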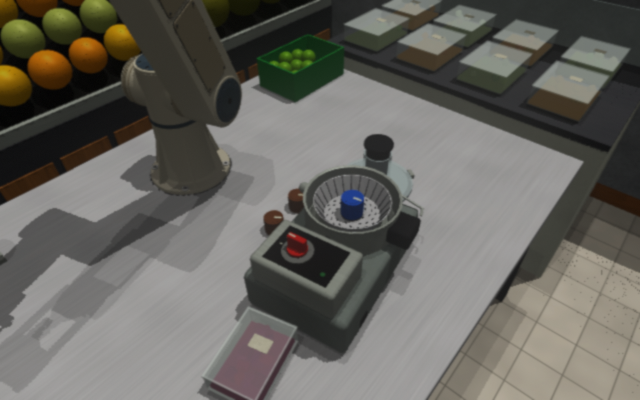

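Run:
```python
from h import *
im=np.load("top0.npz")["im"]
cv2.imwrite("pics/topcrop.png",cv2.resize(im[110:290,170:480],None,fx=2.5,fy=2.5,interpolation=cv2.INTER_CUBIC)[:,:,::-1])
```

```text
(no output)
```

View pics/topcrop.png

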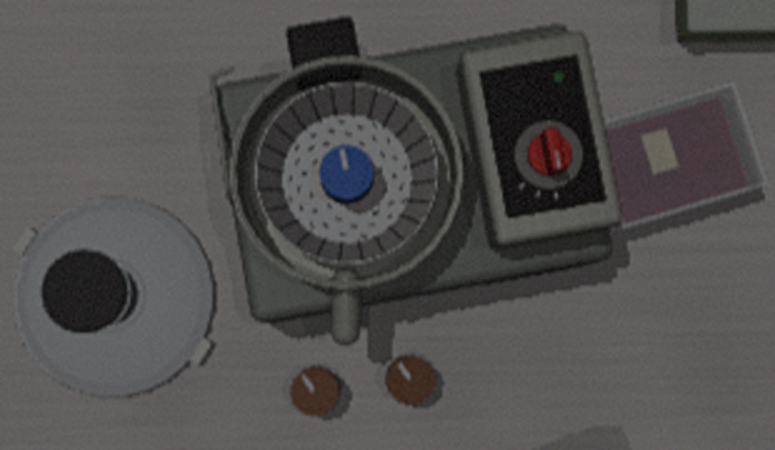

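The real nut is the blue one, at top (306,178) and scene (352,200). The brown look-alikes, at top (333,258)/(293,266) and scene (276,222)/(299,202), stay untouched. The red pulse knob is at top (390,170). Next I'll measure the knob's bar and the nut precisely.

```bash
cat >> h.py <<'E'
def cloud(c,d,mask):
    v,u=np.nonzero(mask&(d>0)); P=np.linalg.inv(c["mtx"])@np.stack([u,v,np.ones_like(u)])*d[v,u]
    return (c["extrinsics"][:3,:3]@P).T+c["extrinsics"][:3,3]
def masks(im):
    h=cv2.cvtColor(im,cv2.COLOR_RGB2HSV); H,S,V=[h[...,i].astype(int) for i in range(3)]
    return ((H<8)|(H>172))&(S>150)&(V>50), (H>105)&(H<130)&(S>120)&(V>40)
def report(cam,im,d,c):
    red,blue=masks(im)
    for n,m,zl,zh in(("red",red,232,260),("blue",blue,150,320)):
        P=cloud(c,d,m); P=P[(P[:,2]>zl)&(P[:,2]<zh)&(P[:,0]>450)&(P[:,0]<750)&(abs(P[:,1])<260)]
        if len(P)<8: print(cam,n,"few",len(P)); continue
        zt=np.percentile(P[:,2],90); T=P[P[:,2]>zt-6]
        (cx,cy),(w,h),a=cv2.minAreaRect((T[:,:2]).astype(np.float32))
        e=np.linalg.eigh(np.cov(T[:,:2].T)); ax=e[1][:,1]
        print(cam,n,len(T),"top z",zt.round(1),"mean",T[:,:2].mean(0).round(1),"rect",round(cx,1),round(cy,1),round(w,1),round(h,1),round(a,1),"axis ang",np.arctan(ax[1]/ax[0]).round(3))
E
python3 - <<'E'
from h import *
for cam in("scene","top"):
    z=np.load(cam+"0.npz"); report(cam,z["im"],z["d"],vision.calibration(cam))
E
```

```text
scene red 102 top z 247.4 mean [ 623.7 -150. ] rect 619.9 -149.3 40.1 14.0 9.6 axis ang 0.254
scene blue 283 top z 204.3 mean [606.7  49.8] rect 606.9 52.0 49.1 54.3 36.2 axis ang -1.161
top red 78 top z 248.2 mean [ 621.4 -147.9] rect 619.3 -148.6 39.5 14.1 7.4 axis ang 0.153
top blue 300 top z 204.9 mean [604.6  51.5] rect 606.4 52.1 49.6 49.6 89.2 axis ang -1.506
```

Request:
play_rows(steps=[{"delta_pos": [2,-1,-3],"yaw": 0,"jaw": 100},{"delta_pos": [5,-3,-6],"yaw": 0,"jaw": 100},{"delta_pos": [9,-5,-8],"yaw": 0.05,"jaw": 80},{"delta_pos": [13,-7,-8],"yaw": 0.1,"jaw": 60},{"delta_pos": [17,-9,-8],"yaw": 0.15,"jaw": 50},{"delta_pos": [21,-11.4,-8],"yaw": 0.15,"jaw": 45},{"delta_pos": [25,-13.6,-8],"yaw": 0.15,"jaw": 45},{"delta_pos": [29,-15.8,-8],"yaw": 0.15,"jaw": 45}], grip_force=50)

```text
clock: 1.5
eef_pos: [417.8, -356.9, 311.6]
tcp_rot: [3.141, -0.0, 0.155]
contact_force: [0.3, -1.0, 1.0]
opening: 0.444
grasp_force: 0.0
```

```bash
cat >> h.py <<'E'
from scipy.spatial.transform import Rotation as Ro
def go(p,yaw):
    s=r.sense(); R=Ro.from_euler("xyz",s["tcp_rot"]); d=R.inv().apply(np.array(p)-s["eef_pos"])/10
    dy=-(yaw-s["tcp_rot"][2]); dy=(dy+np.pi)%(2*np.pi)-np.pi
    print("go",d.round(2),"yaw",round(dy,3))
def st():
    s=r.sense(); print(round(s["clock"],2),s["eef_pos"].round(1),s["tcp_rot"].round(3),"F",s["contact_force"].round(1),"M",s["wrist_torque"].round(2),"open",round(s["opening"],3),"g",round(s["grasp_force"],1),"q",np.round(s["qpos"],2))
E
python3 -c "
from h import *
st();go((620,-149,310),.15)"
```

```text
1.5 [ 417.8 -356.9  311.6] [ 3.141 -0.     0.155] F [ 0.3 -1.   1. ] M [-0.   -0.01  0.01] open 0.444 g 0.0 q [-0.71  0.17  1.7  -0.    1.27  0.71]
go [ 23.18 -17.43   0.16] yaw 0.005
```

Request:
play_rows(steps=[{"delta_pos": [3.5,-2.6,0],"yaw": 0,"jaw": 45},{"delta_pos": [7,-5.3,0],"yaw": 0,"jaw": 45},{"delta_pos": [10.5,-7.9,0],"yaw": 0,"jaw": 45},{"delta_pos": [14,-10.5,0],"yaw": 0,"jaw": 45},{"delta_pos": [17.5,-13.1,0],"yaw": 0,"jaw": 45},{"delta_pos": [20.5,-15.4,0],"yaw": 0,"jaw": 45},{"delta_pos": [22.5,-16.9,0],"yaw": 0,"jaw": 45},{"delta_pos": [23.2,-17.4,0],"yaw": 0,"jaw": 45}])

```text
clock: 2.3
eef_pos: [620.6, -148.7, 311.0]
tcp_rot: [-3.141, -0.0, 0.157]
contact_force: [-0.6, -0.7, -0.9]
opening: 0.45
grasp_force: 0.0
```

Run:
```python
from h import *
st(); c=vision.calibration("wrist"); im,d=vision.grab_frame("wrist"); cv2.imwrite("pics/w1.png",im[:,:,::-1])
report("wrist",im,d,c)
for t in("pulse_grip","nut_center"):
    for o in vision.landmark_of("wrist",t)[:2]:
        print(t,round(o["conf"],2),np.round(o["uv"]),atz(c,o["uv"],232 if t[0]=="p" else 178).round(1))
go((620,-149,218),.15)
```

```text
2.3 [ 620.6 -148.7  311. ] [-3.141 -0.     0.157] F [-0.6 -0.7 -0.9] M [-0.    0.01 -0.02] open 0.45 g 0.0 q [-0.24  0.31  1.51  0.    1.32  1.18]
wrist red 1018 top z 246.5 mean [ 623.6 -148.3] rect 620.6 -148.7 41.4 13.8 9.4 axis ang 0.166
wrist blue 3488 top z 203.3 mean [607.6  49.8] rect 606.9 51.5 52.8 54.7 41.1 axis ang -1.157
pulse_grip 0.79 [314. 214.] [ 618.9 -149.8  232. ]
nut_center 0.94 [135. 290.] [495.1   7.6 178. ]
nut_center 0.85 [198. 298.] [496.9 -53.8 178. ]
go [ 0.15 -0.17  9.31] yaw 0.005
```

View pics/w1.png

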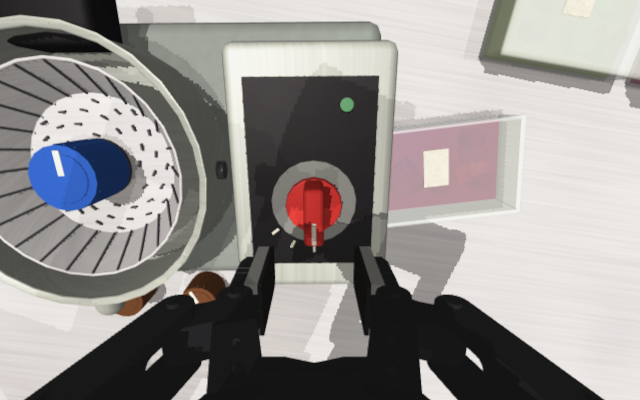

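The close view shows the red bar at (313,205), square between the jaws, and the blue nut at (62,175). Both brown look-alikes lie outside the bowl at (130,300) and (205,288). I'll lower onto the knob.

Request:
play_rows(steps=[{"delta_pos": [0,0,3],"yaw": 0,"jaw": 45},{"delta_pos": [0,0,6],"yaw": 0,"jaw": 45},{"delta_pos": [0,0,8],"yaw": 0,"jaw": 45},{"delta_pos": [0,0,9.2],"yaw": 0,"jaw": 45},{"delta_pos": [0,0,9.2],"yaw": 0,"jaw": 0},{"delta_pos": [0,0,9.2],"yaw": 0,"jaw": 0},{"delta_pos": [0,0,9.2],"yaw": 0,"jaw": 0},{"delta_pos": [0,0,9.2],"yaw": 0,"jaw": 0}])

```text
clock: 3.25
eef_pos: [618.1, -149.2, 219.5]
tcp_rot: [-3.138, 0.002, 0.155]
contact_force: [-2.5, 8.2, -6.3]
opening: 0.156
grasp_force: 49.5
```

```bash
python3 -c "
from h import *
st()"
```

```text
3.25 [ 618.1 -149.2  219.5] [-3.138e+00  2.000e-03  1.550e-01] F [-2.5  8.2 -6.3] M [1.09 0.45 0.03] open 0.156 g 49.5 q [-0.24  0.38  1.62  0.    1.14  1.17]
```

Request:
play_rows(steps=[{"delta_pos": [0,0,0],"yaw": 0.12,"jaw": 0},{"delta_pos": [0,0,0],"yaw": 0.24,"jaw": 0},{"delta_pos": [0,0,0],"yaw": 0.36,"jaw": 0},{"delta_pos": [0,0,0],"yaw": 0.48,"jaw": 0},{"delta_pos": [0,0,0],"yaw": 0.6,"jaw": 0},{"delta_pos": [0,0,0],"yaw": 0.72,"jaw": 0},{"delta_pos": [0,0,0],"yaw": 0.82,"jaw": 0},{"delta_pos": [0,0,0],"yaw": 0.88,"jaw": 0}])

```text
clock: 4.05
eef_pos: [618.2, -148.3, 219.4]
tcp_rot: [-3.14, 0.005, -0.729]
contact_force: [-1.9, 13.1, -5.4]
opening: 0.153
grasp_force: 49.6
```

```bash
python3 -c "
from h import *
st()"
```

```text
4.05 [ 618.2 -148.3  219.4] [-3.14   0.005 -0.729] F [-1.9 13.1 -5.4] M [1.84 0.41 0.25] open 0.153 g 49.6 q [-0.24  0.38  1.62  0.    1.14  2.06]
```

Request:
play_rows(steps=[{"delta_pos": [0,0,0],"yaw": 0.03,"jaw": 0},{"delta_pos": [0,0,0],"yaw": 0.06,"jaw": 0},{"delta_pos": [0,0,0],"yaw": 0.08,"jaw": 0},{"delta_pos": [0,0,0],"yaw": 0.08,"jaw": 0},{"delta_pos": [0,0,0],"yaw": 0.08,"jaw": 0},{"delta_pos": [0,0,0],"yaw": 0.08,"jaw": 0},{"delta_pos": [0,0,0],"yaw": 0.08,"jaw": 0},{"delta_pos": [0,0,0],"yaw": 0.08,"jaw": 0}])

```text
clock: 4.85
eef_pos: [618.2, -148.2, 219.5]
tcp_rot: [-3.141, 0.004, -0.802]
contact_force: [-2.0, 11.9, -4.8]
opening: 0.156
grasp_force: 73.4
```

```bash
python3 -c "
from h import *
st()"
```

```text
4.85 [ 618.2 -148.2  219.5] [-3.141  0.004 -0.802] F [-2.  11.9 -4.8] M [1.96 0.46 1.87] open 0.156 g 73.4 q [-0.24  0.38  1.62  0.    1.14  2.13]
```

Request:
play_rows(steps=[{"delta_pos": [0,0,0],"yaw": 0,"jaw": 0},{"delta_pos": [0,0,0],"yaw": 0,"jaw": 0},{"delta_pos": [0,0,0],"yaw": 0,"jaw": 0},{"delta_pos": [0,0,0],"yaw": -0.13,"jaw": 0},{"delta_pos": [0,0,0],"yaw": -0.26,"jaw": 0},{"delta_pos": [0,0,0],"yaw": -0.39,"jaw": 0},{"delta_pos": [0,0,0],"yaw": -0.52,"jaw": 0},{"delta_pos": [0,0,0],"yaw": -0.65,"jaw": 0}])

```text
clock: 5.65
eef_pos: [618.0, -148.9, 219.4]
tcp_rot: [-3.139, 0.003, -0.15]
contact_force: [-3.1, 9.2, -5.7]
opening: 0.154
grasp_force: 49.6
```

Request:
play_rows(steps=[{"delta_pos": [0,0,0],"yaw": -0.12,"jaw": 0},{"delta_pos": [0,0,0],"yaw": -0.24,"jaw": 0},{"delta_pos": [0,0,0],"yaw": -0.3,"jaw": 0},{"delta_pos": [0,0,0],"yaw": -0.3,"jaw": 0},{"delta_pos": [0,0,0],"yaw": -0.3,"jaw": 50},{"delta_pos": [0,0,0],"yaw": -0.3,"jaw": 50},{"delta_pos": [0,0,0],"yaw": -0.3,"jaw": 50},{"delta_pos": [0,0,-2],"yaw": -0.3,"jaw": 50}])

```text
clock: 6.45
eef_pos: [618.0, -150.8, 237.8]
tcp_rot: [-3.141, 0.003, 0.144]
contact_force: [-0.4, 0.5, 0.2]
opening: 0.5
grasp_force: 0.0
```

Request:
play_rows(steps=[{"delta_pos": [0,0,-3],"yaw": 0,"jaw": 50},{"delta_pos": [0,0,-6],"yaw": 0,"jaw": 50},{"delta_pos": [0,0,-8],"yaw": 0,"jaw": 60},{"delta_pos": [0,0,-9],"yaw": 0,"jaw": 70},{"delta_pos": [0,0,-9],"yaw": 0,"jaw": 80},{"delta_pos": [0,0,-9],"yaw": 0,"jaw": 80},{"delta_pos": [0,0,-9],"yaw": 0,"jaw": 80},{"delta_pos": [0,0,-9],"yaw": 0,"jaw": 80}])

```text
clock: 7.25
eef_pos: [618.7, -150.6, 328.0]
tcp_rot: [-3.141, 0.002, 0.145]
contact_force: [1.1, -0.3, -0.3]
opening: 0.8
grasp_force: 0.0
```

Run:
```python
from h import *
st(); c=vision.calibration("wrist"); im,d=vision.grab_frame("wrist"); report("wrist",im,d,c)
go((606.8,51.5,300),0.15)
```

```text
7.25 [ 618.7 -150.6  328. ] [-3.141e+00  2.000e-03  1.450e-01] F [ 1.1 -0.3 -0.3] M [-0.03 -0.01  0.05] open 0.8 g 0.0 q [-0.24  0.3   1.49  0.    1.35  1.18]
wrist red 909 top z 246.5 mean [ 623.2 -148.3] rect 620.2 -148.6 42.0 13.9 8.8 axis ang 0.159
wrist blue 3086 top z 203.3 mean [607.5  49.8] rect 606.7 51.3 52.5 54.7 22.8 axis ang -1.133
go [  1.73 -20.18   2.83] yaw -0.005
```

Request:
play_rows(steps=[{"delta_pos": [0.2,-3,0],"yaw": 0,"jaw": 85},{"delta_pos": [0.5,-6.5,0],"yaw": 0,"jaw": 85},{"delta_pos": [0.8,-10.5,0],"yaw": 0,"jaw": 85},{"delta_pos": [1.1,-14.5,0],"yaw": 0,"jaw": 85},{"delta_pos": [1.5,-18,0],"yaw": 0,"jaw": 85},{"delta_pos": [1.7,-20,1],"yaw": 0,"jaw": 85},{"delta_pos": [1.7,-20.2,2.8],"yaw": 0,"jaw": 85},{"delta_pos": [1.7,-20.2,2.8],"yaw": 0,"jaw": 85}])

```text
clock: 8.1
eef_pos: [605.4, 52.4, 298.6]
tcp_rot: [-3.141, 0.004, 0.146]
contact_force: [0.1, 0.2, -0.1]
opening: 0.85
grasp_force: 0.0
```

Run:
```python
from h import *
st(); c=vision.calibration("wrist"); im,d=vision.grab_frame("wrist"); cv2.imwrite("pics/w2.png",im[:,:,::-1]); report("wrist",im,d,c)
go((606.8,51.5,162),0.15)
```

```text
8.1 [605.4  52.4 298.6] [-3.141  0.004  0.146] F [ 0.1  0.2 -0.1] M [0.03 0.01 0.02] open 0.85 g 0.0 q [ 0.08  0.27  1.59 -0.    1.28  1.51]
wrist red 1390 top z 245.9 mean [ 622.7 -145.6] rect 620.3 -147.6 41.9 15.6 10.6 axis ang 0.108
wrist blue 3394 top z 203.1 mean [607.7  51.6] rect 607.1 51.5 53.9 52.2 8.2 axis ang 0.618
go [ 0.11  0.04 13.8 ] yaw -0.004
```

View pics/w2.png

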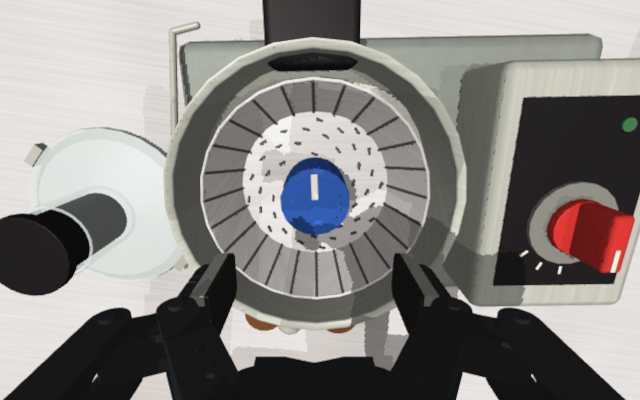

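The nut is at (315,197), centred between the open fingers, with its white mark pointing up the picture. I'll descend and grip.

Request:
play_rows(steps=[{"delta_pos": [0.1,0,4],"yaw": 0,"jaw": 85},{"delta_pos": [0.1,0,7],"yaw": 0,"jaw": 85},{"delta_pos": [0.1,0,9.5],"yaw": 0,"jaw": 85},{"delta_pos": [0.1,0,11.5],"yaw": 0,"jaw": 85},{"delta_pos": [0.1,0,13],"yaw": 0,"jaw": 85},{"delta_pos": [0.1,0,13.8],"yaw": 0,"jaw": 85},{"delta_pos": [0.1,0,13.8],"yaw": 0,"jaw": 85},{"delta_pos": [0.1,0,13.8],"yaw": 0,"jaw": 85}])

```text
clock: 8.95
eef_pos: [608.5, 51.6, 164.2]
tcp_rot: [3.142, -0.001, 0.145]
contact_force: [0.6, -0.1, -1.0]
opening: 0.851
grasp_force: 0.0
```

Request:
play_rows(steps=[{"delta_pos": [0,0,0],"yaw": 0,"jaw": 60},{"delta_pos": [0,0,0],"yaw": 0,"jaw": 50},{"delta_pos": [0,0,0],"yaw": 0,"jaw": 40},{"delta_pos": [0,0,0],"yaw": 0,"jaw": 40},{"delta_pos": [0,0,0],"yaw": 0,"jaw": 40},{"delta_pos": [0,0,0],"yaw": 0,"jaw": 40},{"delta_pos": [0,0,0],"yaw": 0,"jaw": 40},{"delta_pos": [0,0,0],"yaw": 0,"jaw": 40}], grip_force=60)

```text
clock: 9.75
eef_pos: [608.6, 51.9, 164.8]
tcp_rot: [3.142, -0.002, 0.145]
contact_force: [-1.4, 0.3, 4.8]
opening: 0.624
grasp_force: 62.5
```

```bash
python3 -c "
from h import *
st()"
```

```text
9.75 [608.6  51.9 164.8] [ 3.142e+00 -2.000e-03  1.450e-01] F [-1.4  0.3  4.8] M [ 0.04  0.26 -0.05] open 0.624 g 62.5 q [0.08 0.4  1.73 0.   1.01 1.51]
```

Gripped. I'll ease it gently anticlockwise first.

Request:
play_rows(steps=[{"delta_pos": [0,0,0],"yaw": -0.03,"jaw": 40},{"delta_pos": [0,0,0],"yaw": -0.06,"jaw": 40},{"delta_pos": [0,0,0],"yaw": -0.09,"jaw": 40},{"delta_pos": [0,0,0],"yaw": -0.12,"jaw": 40},{"delta_pos": [0,0,0],"yaw": -0.15,"jaw": 40},{"delta_pos": [0,0,0],"yaw": -0.18,"jaw": 40},{"delta_pos": [0,0,0],"yaw": -0.2,"jaw": 40},{"delta_pos": [0,0,0],"yaw": -0.2,"jaw": 40}])

```text
clock: 10.55
eef_pos: [609.0, 52.0, 164.9]
tcp_rot: [3.141, -0.003, 0.346]
contact_force: [0.2, 0.8, 5.0]
opening: 0.627
grasp_force: 62.5
```

```bash
python3 -c "
from h import *
st()"
```

```text
10.55 [609.   52.  164.9] [ 3.141e+00 -3.000e-03  3.460e-01] F [0.2 0.8 5. ] M [0.19 0.06 0.12] open 0.627 g 62.5 q [0.08 0.4  1.73 0.   1.01 1.31]
```

Request:
play_rows(steps=[{"delta_pos": [0,0,0],"yaw": -0.04,"jaw": 40},{"delta_pos": [0,0,0],"yaw": -0.08,"jaw": 40},{"delta_pos": [0,0,0],"yaw": -0.12,"jaw": 40},{"delta_pos": [0,0,-0.02],"yaw": -0.16,"jaw": 40},{"delta_pos": [0,0,-0.04],"yaw": -0.2,"jaw": 40},{"delta_pos": [0,0,-0.05],"yaw": -0.24,"jaw": 40},{"delta_pos": [0,0,-0.06],"yaw": -0.27,"jaw": 40},{"delta_pos": [0,0,-0.07],"yaw": -0.3,"jaw": 40}])

```text
clock: 11.35
eef_pos: [608.3, 52.2, 164.9]
tcp_rot: [3.141, -0.001, 0.646]
contact_force: [-2.0, 3.4, 6.5]
opening: 0.617
grasp_force: 62.6
```

Run:
```python
from h import *
st()
for cam in("top","scene"):
    c=vision.calibration(cam); im,d=vision.grab_frame(cam)
    cv2.imwrite(f"pics/{cam}1.png",cv2.resize(im[140:250,290:420] if cam=="scene" else im[140:220,260:350],None,fx=5,fy=5,interpolation=cv2.INTER_CUBIC)[:,:,::-1])
c=vision.calibration("wrist"); im,d=vision.grab_frame("wrist"); cv2.imwrite("pics/w3.png",im[:,:,::-1])
```

```text
11.35 [608.3  52.2 164.9] [ 3.141e+00 -1.000e-03  6.460e-01] F [-2.   3.4  6.5] M [ 0.44  0.19 -0.21] open 0.617 g 62.6 q [0.08 0.4  1.73 0.   1.02 1.01]
```

View pics/w3.png

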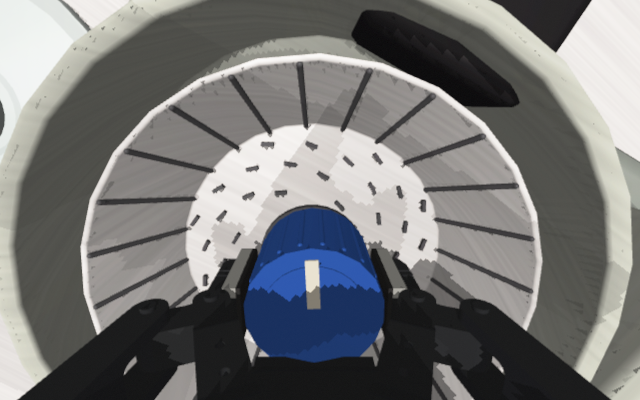

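The white mark at (313,285) still lines up with the gripper after 0.5 rad, so the nut is turning with it. The thread is right-hand, so I'll keep going anticlockwise and follow the climb.

Request:
play_rows(steps=[{"delta_pos": [0,0,-0.04],"yaw": -0.11,"jaw": 40},{"delta_pos": [0,0,-0.08],"yaw": -0.22,"jaw": 40},{"delta_pos": [0,0,-0.12],"yaw": -0.33,"jaw": 40},{"delta_pos": [0,0,-0.16],"yaw": -0.44,"jaw": 40},{"delta_pos": [0,0,-0.2],"yaw": -0.55,"jaw": 40},{"delta_pos": [0,0,-0.24],"yaw": -0.66,"jaw": 40},{"delta_pos": [0,0,-0.28],"yaw": -0.77,"jaw": 40},{"delta_pos": [0,0,-0.31],"yaw": -0.88,"jaw": 40}])

```text
clock: 12.3
eef_pos: [607.3, 53.4, 167.8]
tcp_rot: [-3.141, -0.003, 1.529]
contact_force: [-6.6, 9.7, 7.1]
opening: 0.625
grasp_force: 62.8
```

```bash
python3 -c "
from h import *
st()"
```

```text
12.3 [607.3  53.4 167.8] [-3.141e+00 -3.000e-03  1.529e+00] F [-6.6  9.7  7.1] M [ 1.38  0.87 -0.28] open 0.625 g 62.8 q [0.08 0.4  1.72 0.   1.02 0.12]
```

Request:
play_rows(steps=[{"delta_pos": [0.02,-0.02,-0.04],"yaw": -0.11,"jaw": 40},{"delta_pos": [0.04,-0.04,-0.08],"yaw": -0.22,"jaw": 40},{"delta_pos": [0.06,-0.05,-0.12],"yaw": -0.33,"jaw": 40},{"delta_pos": [0.06,-0.05,-0.16],"yaw": -0.44,"jaw": 40},{"delta_pos": [0.06,-0.05,-0.2],"yaw": -0.55,"jaw": 40},{"delta_pos": [0.06,-0.05,-0.24],"yaw": -0.66,"jaw": 40},{"delta_pos": [0.06,-0.05,-0.28],"yaw": -0.77,"jaw": 40},{"delta_pos": [0.06,-0.05,-0.31],"yaw": -0.88,"jaw": 40}])

```text
clock: 13.1
eef_pos: [605.9, 53.7, 170.7]
tcp_rot: [-3.141, -0.003, 2.409]
contact_force: [-10.2, 6.8, 10.2]
opening: 0.62
grasp_force: 63.1
```

```bash
python3 -c "
from h import *
st()"
```

```text
13.1 [605.9  53.7 170.7] [-3.141e+00 -3.000e-03  2.409e+00] F [-10.2   6.8  10.2] M [ 0.96  1.29 -0.35] open 0.62 g 63.1 q [ 0.08  0.39  1.72  0.    1.03 -0.76]
```

Request:
play_rows(steps=[{"delta_pos": [0.03,0,-0.06],"yaw": -0.11,"jaw": 40},{"delta_pos": [0.06,0,-0.12],"yaw": -0.22,"jaw": 40},{"delta_pos": [0.08,0,-0.17],"yaw": -0.33,"jaw": 40},{"delta_pos": [0.08,0,-0.21],"yaw": -0.44,"jaw": 40},{"delta_pos": [0.08,0,-0.25],"yaw": -0.55,"jaw": 40},{"delta_pos": [0.08,0,-0.29],"yaw": -0.66,"jaw": 40},{"delta_pos": [0.08,0,-0.33],"yaw": -0.77,"jaw": 40},{"delta_pos": [0.08,0,-0.36],"yaw": -0.88,"jaw": 40}])

```text
clock: 13.9
eef_pos: [605.3, 53.1, 173.9]
tcp_rot: [3.141, -0.003, -2.994]
contact_force: [-7.2, 1.8, 5.9]
opening: 0.627
grasp_force: 62.7
```

```bash
python3 -c "
from h import *
st()"
```

```text
13.9 [605.3  53.1 173.9] [ 3.141e+00 -3.000e-03 -2.994e+00] F [-7.2  1.8  5.9] M [ 0.47  1.13 -0.21] open 0.627 g 62.7 q [ 0.08  0.39  1.72  0.    1.04 -1.63]
```

Request:
play_rows(steps=[{"delta_pos": [0.03,0,-0.08],"yaw": -0.08,"jaw": 40},{"delta_pos": [0.05,0,-0.16],"yaw": -0.16,"jaw": 40},{"delta_pos": [0.05,0,-0.24],"yaw": -0.24,"jaw": 40},{"delta_pos": [0.05,0,-0.34],"yaw": -0.3,"jaw": 40},{"delta_pos": [0.05,0,-0.45],"yaw": -0.3,"jaw": 40},{"delta_pos": [0.05,0,-0.55],"yaw": -0.3,"jaw": 40},{"delta_pos": [0.05,0,-0.65],"yaw": -0.3,"jaw": 40},{"delta_pos": [0.05,0,-0.75],"yaw": -0.3,"jaw": 40}])

```text
clock: 14.7
eef_pos: [605.2, 52.5, 180.7]
tcp_rot: [3.141, -0.002, -2.699]
contact_force: [-4.3, -1.0, -5.6]
opening: 0.626
grasp_force: 64.1
```

```bash
python3 -c "
from h import *
st()"
```

```text
14.7 [605.2  52.5 180.7] [ 3.141e+00 -2.000e-03 -2.699e+00] F [-4.3 -1.  -5.6] M [-0.33  0.77 -0.01] open 0.626 g 64.1 q [ 0.08  0.38  1.72 -0.    1.05 -1.93]
```

Request:
play_rows(steps=[{"delta_pos": [0,0,-0.5],"yaw": 0,"jaw": 40},{"delta_pos": [0,0,-1.2],"yaw": 0,"jaw": 40},{"delta_pos": [0,0,-2],"yaw": 0,"jaw": 40},{"delta_pos": [0,0,-2.8],"yaw": 0,"jaw": 40},{"delta_pos": [0,0,-3.6],"yaw": 0,"jaw": 40},{"delta_pos": [0,0,-4.4],"yaw": 0,"jaw": 40},{"delta_pos": [0,0,-5.2],"yaw": 0,"jaw": 40},{"delta_pos": [0,0,-6],"yaw": 0,"jaw": 40}])

```text
clock: 15.5
eef_pos: [606.3, 52.8, 242.0]
tcp_rot: [-3.142, 0.0, -2.698]
contact_force: [-1.0, -0.4, -4.9]
opening: 0.624
grasp_force: 64.2
```

Request:
play_rows(steps=[{"delta_pos": [0,0,-1],"yaw": 0,"jaw": 40},{"delta_pos": [0,0,-2.2],"yaw": 0,"jaw": 40},{"delta_pos": [0,0,-3.6],"yaw": 0,"jaw": 40},{"delta_pos": [0,0,-4.8],"yaw": 0,"jaw": 40},{"delta_pos": [0,0,-5.6],"yaw": 0,"jaw": 40},{"delta_pos": [0,0,-6],"yaw": 0,"jaw": 40},{"delta_pos": [0,0,-6],"yaw": 0,"jaw": 40},{"delta_pos": [0,0,-6],"yaw": 0,"jaw": 40}])

```text
clock: 16.3
eef_pos: [606.0, 52.8, 300.8]
tcp_rot: [3.141, -0.001, -2.698]
contact_force: [-0.3, -0.7, -4.5]
opening: 0.622
grasp_force: 64.3
```

Request:
play_rows(steps=[{"delta_pos": [0,0,0],"yaw": 0,"jaw": 40},{"delta_pos": [0,0,0],"yaw": 0,"jaw": 40},{"delta_pos": [0,0,0],"yaw": 0,"jaw": 40},{"delta_pos": [0,0,0],"yaw": 0,"jaw": 40},{"delta_pos": [0,0,0],"yaw": 0,"jaw": 40},{"delta_pos": [0,0,0],"yaw": 0,"jaw": 40},{"delta_pos": [0,0,0],"yaw": 0,"jaw": 40},{"delta_pos": [0,0,0],"yaw": 0,"jaw": 40}])

```text
clock: 17.1
eef_pos: [606.3, 52.8, 301.3]
tcp_rot: [3.142, -0.0, -2.698]
contact_force: [0.8, -0.2, -5.7]
opening: 0.62
grasp_force: 64.3
```

Run:
```python
from h import *
st(); cam="scene"; c=vision.calibration(cam); im,d=vision.grab_frame(cam); report(cam,im,d,c)
cv2.imwrite("pics/scene2.png",im[:,:,::-1])
```

```text
17.1 [606.3  52.8 301.3] [ 3.142 -0.    -2.698] F [ 0.8 -0.2 -5.7] M [-0.02  0.03  0.03] open 0.62 g 64.3 q [ 0.08  0.27  1.59 -0.    1.28 -1.93]
scene red 108 top z 247.2 mean [ 623.1 -150. ] rect 619.0 -149.3 42.7 14.8 7.6 axis ang 0.233
scene blue 26 top z 317.2 mean [632.8  48.8] rect 633.1 50.0 25.2 4.3 82.7 axis ang 1.435
```

View pics/scene2.png

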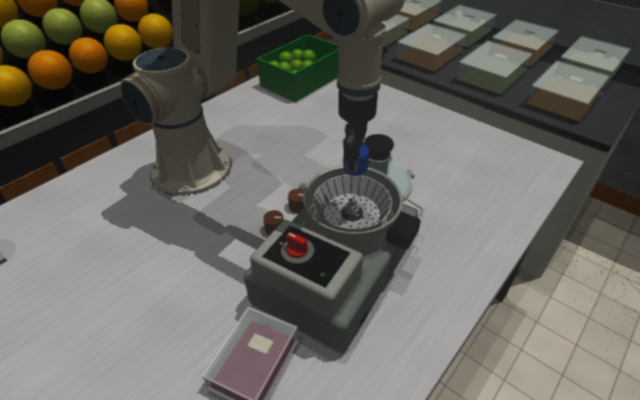

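The nut is in the gripper at (357,158), well above the rim. The bare spindle shows at (352,210), the knob is back at rest at (297,243), and the lid, pack and brown look-alikes haven't moved.

```bash
python3 -c "
from h import *
print(r.sign_off())"
```

```text
the job is handed in; nothing more can be done
None
```

The job is handed in after about 17 s: I twisted the pulse knob to its stop, held it and let it return, then unscrewed the blue nut anticlockwise (a right-hand thread). The gripper holds the nut about 85 mm above the bowl rim, and the lid and fruit pack are where they were.

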